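Set the counter warmer to serving heat

TASK

The warmer on the restaurant counter is set too low for service. With a fingertip on its knurled dial, turn it clockwise until it clicks in with its white pointer line at the green dot, one or two clicks on and never past it towards red, then take the hand away. Grasp nothing, and leave the bowl, jug, cutlery cup and shaker where they stand.

Things in the scene. Friction and masses are not known exactly. Their poses are not given: they have to be found in the camera images.
- dial (a joint): dial angle, rad; grows clockwise seen from above. Detents: white dot (off) 0.00, yellow 0.52, green 1.05, red 1.57, with stops just outside. Let go between detents (tops near 0.26, 0.79, 1.31), it springs into the nearer one; turning it on takes up to about 0.08 N m. It starts at rest at white or yellow. The white line on the dial points at the dot it is set to.
- dial_top (a point): middle of the dial's top, on its upright axis, at the height of its rib tops (78 mm over the counter). Black disc, 90 mm across, with 18 dark grey radial ribs (knurling, 2 mm high, from 17 to 42 mm off the axis), in a fixed aluminium collar 108 mm across, 6 mm lower. Rigid downwards. A fingertip pressed on the ribs about 30 mm off the axis with 5 to 10 N and swept round the axis drags it along.
- green_dot (a point): middle of the green dot, 16 mm across, flat on the warmer's black panel 66 mm from the dial's axis: where the pointer must point. Seen from above the dots run clockwise white, yellow, green, red.
- warmer: countertop warmer, fixed: steel box 240 (x) by 380 (y) by 60 mm high with a black top; origin at the centre of its underside. The dial's axis is at x = 0, y = -125 mm in its frame, the warm plate's middle near x = 0, y = +70 mm. From the dial's axis, +x lies midway between the yellow and green dots.
- bowl: empty steel bowl, 170 mm across, 48 mm high, loose on the warm plate; origin at the centre of its underside. Not to be moved.
- jug: cream insulated jug with a wooden handle at its -x side and spout at +x, 110 mm across, 208 mm high; origin at the centre of its underside. Not to be moved.
- cutlery_cup: clear cup 74 mm across and 110 mm high with three steel spoons standing in it (fixed to it) up to 166 mm; origin at the centre of its underside. Not to be moved.
- shaker: amber glass spice shaker with a steel cap, 44 mm across, 85 mm high; origin at the centre of its underside. Not to be moved.

How it is judged:
By the outcome, as a careful person would: the job done as asked, in the order asked, and still so for the second after the job is handed in, with the robot touching nothing.
It also fails if it takes over 38 s, if anything falls off the work surface, if the arm or the gripper's body presses on something with over 40 N, if the wrist force passes 120 N, or if a joint passes its speed limit or range.

ROBOT

A 6-joint arm with a two-finger parallel gripper is mounted at the origin on the work surface. World frame = base frame: x ahead of the robot, y to its left, z up, the work surface at z = 0. Lengths are in m, angles in rad, forces in N, time in s.
With the tool pointing down it reaches from about 0.3 to 0.875 m from the base axis. Payload 6.4 kg.
Tool frame: the origin (TCP) lies on the centre line of the jaws, within the pads' length; the fingertips stand 11 mm ahead of it and the grasp point (between the pads) lies 8 mm behind it (r.finger_overhang is the distance from the TCP to the fingertips, in m); z points along the fingers, y is the line along which they close (so a half turn about z gives the same grasp; the last joint's range is limited). The gripper opens to 88 mm and grips with 3 to 60 N. Pads are 18 mm wide; open, the fingers measure 123 mm over their backs; the gripper's body (75 mm by 187 mm) begins 45 mm behind the grasp point.
Start: joints at [-1.421, 0.181, 1.607, -0, 1.354, -0.206], TCP at [0.2, -0.539, 0.25] pointing down, gripper open.
Joint ranges: [-2.99, 2.99], [-0.89, 2.07], [0.3, 2.58], [-1.14, 4.28], [0, 2.63], [-3.12, 3.12]. Speed limits (rad/s): [2.57, 2.57, 3.01, 3.14, 3.14, 3.14].

INTERFACE

Orientations are given as a rotation vector (axis times angle).
In Python, from workcell import r gives the robot as it stands. The module is installed in compiled form; this text tells all that it offers.
- The arm moves only by the tool apply_moves, never from a script. Its argument "deltas" is a list of rows, each a list of 3 entries, a list of its own where there are three numbers: the closure, from 0 (fully open) to 1 (shut), then the shift along the tool's x, y, z in mm, then the turn, a rotation vector about the tool's x, y, z in rad. In form: [[grip, [tx, ty, tz], [wx, wy, wz]], ...]. A call has 1 to 20 rows; each row is the pose to reach, as a shift and turn from the pose commanded when the call began, along the tool's axes at that moment; what a row does not reach only later rows make up. A row lasts 1/12 s, in which the tool goes at most 41.7 mm and 7.16 degrees, less where a joint would pass 70% of its speed; a pose out of reach is approached as far as the arm can. A call with a gripper value outside its range is refused whole. The fingers move at their own pace and stop on an object; the grip force is fixed at half the most. Time passes only in rows, so rows that repeat a pose let the fingers close. It gives the time, the measured TCP pose, the force, the opening and the grip force at its end, in the units of the state.
- r.get_obs(): the state, without advancing time (a new reading comes with each control period).
- r.read_camera(name): name is "scene" or "top"; returns the picture (420x560x3 uint8, red, green, blue); there is no depth.
- r.camera_info(name): a dict with "fx", "fy", "cx", "cy" (pixels), "rvec" (rotation vector, rad) and "tvec" (3), from world to camera coordinates, as OpenCV has them. Camera axes: x right, y down, z forward; pixel columns grow to the right and rows downward; lengths in m; the calibration is good to about 2 mm. A picture is of the moment at which its call begins. camera_info takes no time and is no camera call.
- r.close_job(): hands the job in; it is judged then, once.
The state is a dict: "time_s": time; "joint_pos": joint angles; "qd": joint speeds; "joint_torque": joint torques, N m; "tcp_pos": TCP position; "tool_rot": TCP orientation; "force": force on the tool from outside, world axes, zero at the start; "wrist_torque": the same for the moment, N m; "width": finger opening in m; "grasp_force": force on a finger pad.
Only numpy, scipy, OpenCV 4.12 (cv2) and the standard library are available. Lean on these libraries where they do the work, as an engineer would, in place of code of your own. Each camera call takes 0.05 s, during which the arm holds its last target. There are 200 camera calls.

## Working session

There is one attempt and no reset: what is moved stays moved. The work goes in short steps, Python scripts to look and compute and a tool call to move; the robot and the scene stay as the last step left them, time stands still between calls to the robot, and variables do not carry over. Pictures are saved under pics/ and viewed, at most 10 in all, crops included, and the job is handed in when it is done.

Besides the shell and the picture viewer there is one more tool, called after "Call:" as name(argument=value, ...) on one line, values as JSON. apply_moves: Moves the arm, as the interface text tells. Its arguments: {"type":"object","properties":{"deltas":{"type":"array"}},"required":["deltas"]}

```bash
mkdir -p pics; python3 - <<'E'
from workcell import r
import cv2
for n in("scene","top"):
    cv2.imwrite(f"pics/{n}0.png",r.read_camera(n)[:,:,::-1]); print(r.camera_info(n))
o=r.get_obs();print(o)
E
```

```text
{'fx': 414.4938013235862, 'fy': 414.4938013235862, 'cx': 278.2956308984, 'cy': 206.92157642822315, 'rvec': array([ 2.10645   ,  1.49590439, -0.47995133]), 'tvec': array([-0.17987749, -0.29944717,  1.5521594 ])}
{'fx': 536.7260464191587, 'fy': 536.7260464191587, 'cx': 290.21081198749937, 'cy': 212.92566688265953, 'rvec': array([ 2.16712491, -2.20710526,  0.10159212]), 'tvec': array([0.04686192, 0.50437049, 1.52802912])}
{'time_s': 0.1, 'joint_pos': array([-1.42128925e+00,  1.81460697e-01,  1.60786860e+00, -1.81540808e-05,
        1.35377841e+00, -2.06322368e-01]), 'qd': array([ 0.00129766, -0.00190615, -0.0021051 ,  0.00141686, -0.00125038,
       -0.00063754]), 'joint_torque': array([ 8.70085860e-04, -4.34818411e+01, -3.42695725e+01,  7.03888480e-02,
        3.39891482e-02, -3.90688160e-05]), 'tcp_pos': array([ 0.20024343, -0.53853353,  0.24892266]), 'tool_rot': array([-3.09051012e+00, -5.55729476e-01, -3.97454666e-05]), 'force': array([-0.20617399,  0.114734  , -0.39075194]), 'wrist_torque': array([ 0.03162561, -0.05108955,  0.01720387]), 'grasp_force': 0.0, 'width': 0.08813108837951467}
```

View pics/top0.png

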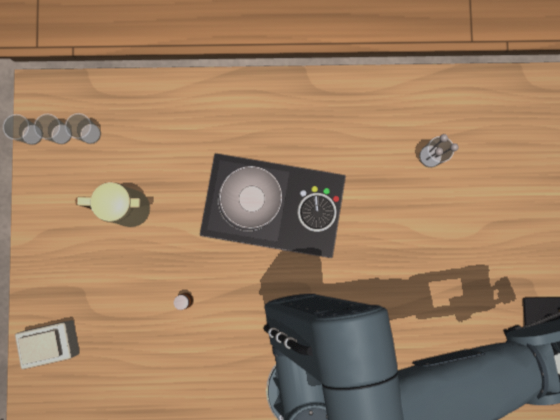

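View pics/scene0.png

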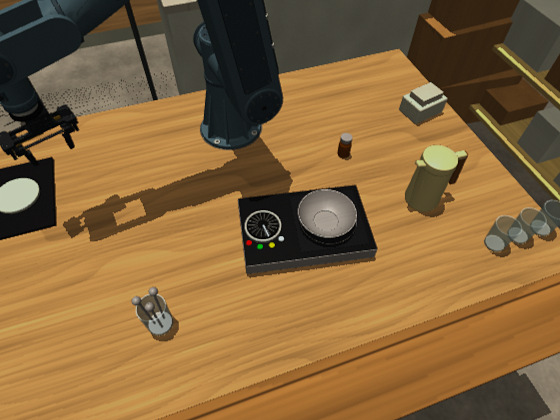

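Top view: the dial is near (318,211), with the white dot at (304,193), yellow (314,189), green (327,191) and red (336,199). The bowl is beside it at (251,198). I'll measure these properly and read the pointer.

```bash
cat > h.py <<'E'
from workcell import r
import cv2, numpy as np
def cam(n):
    i=r.camera_info(n); K=np.array([[i['fx'],0,i['cx']],[0,i['fy'],i['cy']],[0,0,1]])
    return K,i['rvec'],i['tvec']
def back(n,p,z):
    K,rv,t=cam(n);R=cv2.Rodrigues(rv)[0];c=-R.T@t
    d=R.T@np.linalg.inv(K)@[p[0],p[1],1];return c+d*(z-c[2])/d[2]
def proj(n,P):
    K,rv,t=cam(n);return cv2.projectPoints(np.float64(P).reshape(-1,1,3),rv,t,K,None)[0][:,0]
def dots(n,im,box):
    x0,y0,x1,y1=box;hsv=cv2.cvtColor(im,cv2.COLOR_RGB2HSV)[y0:y1,x0:x1]
    out={}
    for c,lo,hi in(("yellow",24,33),("green",45,75),("red",0,8)):
        m=((hsv[...,0]>=lo)&(hsv[...,0]<=hi)&(hsv[...,1]>130)&(hsv[...,2]>80))
        v,u=np.nonzero(m)
        if len(u): w=hsv[...,1][m]*1.;out[c]=(np.array([u@w,v@w])/w.sum()+[x0,y0],len(u))
    return out
E
python3 - <<'E'
from h import *
from scipy.optimize import least_squares
box={"top":(295,180,345,208),"scene":(240,232,290,255)}
pts={}
obs=[]
for n in box:
    im=cv2.imread(f"pics/{n}0.png")[:,:,::-1].copy()
    d=dots(n,im,box[n])
    for c in d: print(n,c,d[c],back(n,d[c][0],.06)); obs.append((n,c,d[c][0]))
ang={"white":-.785,"yellow":-.262,"green":.262,"red":.785} # clockwise from +x
def P(x,c):
    a=x[2]-ang[c]; return [x[0]+.066*np.cos(a),x[1]+.066*np.sin(a),.061]
for sel in (["top"],["scene"],["top","scene"]):
    f=lambda x:np.concatenate([proj(n,P(x,c))[0]-p for n,c,p in obs if n in sel])
    s=least_squares(f,[.5,-.1,0],x_scale=[.1,.1,.3],loss="soft_l1");print(sel,s.x.round(4),abs(s.fun).max())
x=s.x
print({c:np.round(P(x,c),4) for c in ang})
im=cv2.imread("pics/top0.png");u,v=proj("top",[x[0],x[1],.078])[0];print(u,v, proj("scene",[x[0],x[1],.078])[0])
A=cv2.resize(im[170:240,280:350],(560,560),interpolation=cv2.INTER_CUBIC)
cv2.drawMarker(A,(int((u-280)*8+4),int((v-170)*8+4)),(255,0,255),0,20)
cv2.imwrite("pics/crop.png",A)
E
```

```text
top yellow (array([314.20952138, 188.71181263]), 27) [ 0.56923927 -0.03076469  0.06      ]
top green (array([326.12580645, 190.68935484]), 22) [ 0.56304687 -0.06426437  0.06      ]
top red (array([335.6304394 , 198.37465506]), 30) [ 0.54079418 -0.09054174  0.06      ]
scene yellow (array([271.31316003, 244.55361495]), 29) [ 0.568246  -0.0303827  0.06     ]
scene green (array([259.60307982, 246.04289755]), 25) [ 0.56197089 -0.06345119  0.06      ]
scene red (array([248.45109696, 242.27232838]), 29) [ 0.5395987  -0.08978384  0.06      ]
['top'] [ 0.5033 -0.036  -0.1821] 0.05099871567608716
['scene'] [ 0.503  -0.0353 -0.1861] 0.11551868305048174
['top', 'scene'] [ 0.5032 -0.0357 -0.1838] 0.15902443239156128
{'white': array([0.5576, 0.0017, 0.061 ]), 'yellow': array([ 0.569 , -0.0305,  0.061 ]), 'green': array([ 0.5627, -0.0641,  0.061 ]), 'red': array([ 0.5405, -0.0901,  0.061 ])}
316.8785432691483 211.49737215333843 [262.32172004 223.62587088]
```

View pics/crop.png

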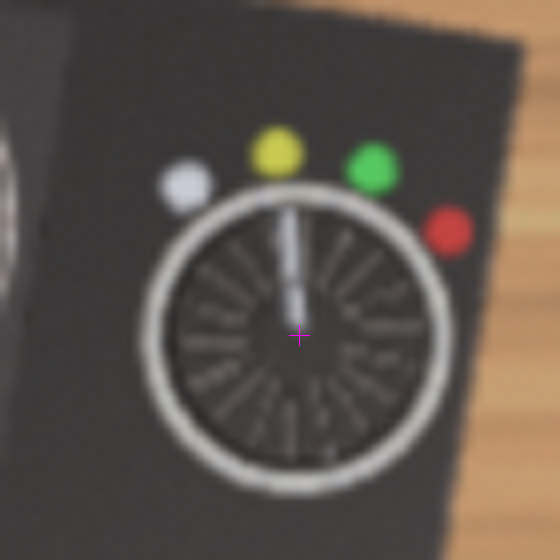

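The pointer is on yellow, so it needs one click (0.52 rad). The axis is at (0.503, -0.036). I'll close the fingers and move over the contact point, 30 mm off the axis on the robot side, where tool x is radial.

Call:
apply_moves(deltas=[[1, [15, -13, 0], [0, 0, 0]], [1, [43, -37, 0], [0, 0, 0]], [1, [73, -62, 0], [0, 0, 0]], [1, [103, -88, 0], [0, 0, 0]], [1, [133, -113, 0], [0, 0, 0]], [1, [163, -139, 0], [0, 0, 0]], [1, [193, -165, 0], [0, 0, 0]], [1, [223, -190, 0], [0, 0, 0]], [1, [253, -216, 0], [0, 0, 0]], [1, [283, -241, 0], [0, 0, 0]], [1, [313, -267, 0], [0, 0, 0]], [1, [343, -292, 0], [0, 0, 0]], [1, [373, -318, 0], [0, 0, 0]], [1, [403, -344, 0], [0, 0, 0]], [1, [421, -359, 20], [0, 0, 0]], [1, [429.5, -366, 50], [0, 0, 0]], [1, [429.5, -366, 80], [0, 0, 0]], [1, [429.5, -366, 110], [0, 0, 0]], [1, [429.5, -366, 130], [0, 0, 0]], [1, [429.5, -366, 130], [0, 0, 0]]])

```text
time_s: 1.77
tcp_pos: [0.4719, -0.0449, 0.1152]
tool_rot: [-3.087, -0.556, 0.012]
force: [-1.9, 0.1, -1.3]
width: 0.0004
grasp_force: 0.0
```

```bash
python3 - <<'E'
from h import *
im=r.read_camera("scene")[:,:,::-1]
cv2.imwrite("pics/s1.png",cv2.resize(im[150:290,200:340],(560,560),interpolation=cv2.INTER_CUBIC))
o=r.get_obs();print(o['time_s'],o['tcp_pos'],o['tool_rot'],o['force'],o['width'])
E
```

```text
1.8167 [ 0.47342218 -0.04549815  0.11757291] [-3.08908394 -0.5556503   0.00787598] [-0.23995725 -0.04664524  0.91559093] 0.0005814397231589839
```

View pics/s1.png

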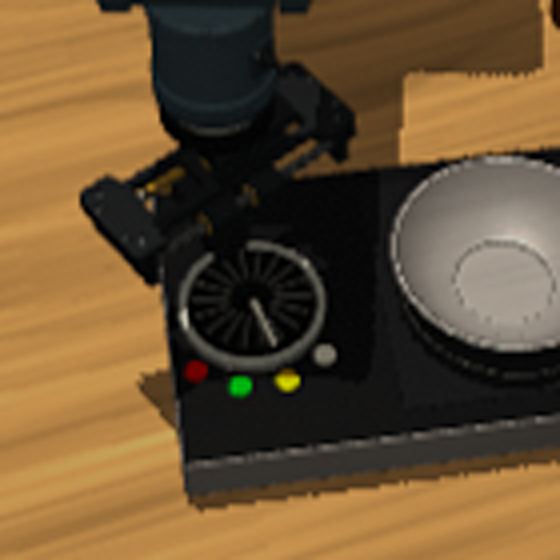

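The closed fingertips are above the back rim of the dial, clear of the bowl. The pointer (about (263,320) in the crop) is still on yellow. Next I'll descend to just above contact.

Call:
apply_moves(deltas=[[1, [0, 0, 10], [0, 0, 0]], [1, [0, 0, 20], [0, 0, 0]], [1, [0, 0, 26], [0, 0, 0]], [1, [0, 0, 28], [0, 0, 0]], [1, [0, 0, 29], [0, 0, 0]], [1, [0, 0, 29], [0, 0, 0]], [1, [0, 0, 29], [0, 0, 0]]])

```text
time_s: 2.4
tcp_pos: [0.4757, -0.0464, 0.0911]
tool_rot: [3.092, 0.556, 0.001]
force: [-0.3, -0.1, 0.4]
width: 0.0003
grasp_force: 0.0
```

Call:
apply_moves(deltas=[[1, [0, 0, 1], [0, 0, 0]], [1, [0, 0, 1], [0, 0, 0]], [1, [0, 0, 1], [0, 0, 0]], [1, [0, 0, 1], [0, 0, 0]]])

```text
time_s: 2.73
tcp_pos: [0.4755, -0.0463, 0.0898]
tool_rot: [3.092, 0.556, 0.0]
force: [-0.0, -0.3, 0.2]
width: 0.0006
grasp_force: 0.0
```

Call:
apply_moves(deltas=[[1, [0, 0, 0.5], [0, 0, 0]], [1, [0, 0, 1], [0, 0, 0]], [1, [0, 0, 1.5], [0, 0, 0]], [1, [0, 0, 1.5], [0, 0, 0]], [1, [0, 0, 1.5], [0, 0, 0]]])

```text
time_s: 3.15
tcp_pos: [0.4758, -0.0466, 0.0892]
tool_rot: [3.091, 0.556, 0.001]
force: [-3.4, -1.1, 8.1]
width: 0.0003
grasp_force: 4.6
```

8 N with rigid contact. I'll sweep the first 0.30 rad clockwise about the axis, 29.5 mm along tool +x.

Call:
apply_moves(deltas=[[1, [0.05, -1.8, 0], [0, 0, 0.06]], [1, [0.2, -3.5, 0], [0, 0, 0.12]], [1, [0.5, -5.3, 0], [0, 0, 0.18]], [1, [0.85, -7.0, 0], [0, 0, 0.24]], [1, [1.3, -8.7, 0], [0, 0, 0.3]], [1, [1.3, -8.7, 0], [0, 0, 0.3]]])

```text
time_s: 3.65
tcp_pos: [0.4739, -0.0379, 0.0892]
tool_rot: [3.14, 0.083, 0.001]
force: [-2.7, 0.1, 8.4]
width: 0.0006
grasp_force: 4.6
```

```bash
python3 - <<'E'
from h import *
im=r.read_camera("scene")[:,:,::-1]
cv2.imwrite("pics/s2.png",cv2.resize(im[190:260,230:300],(560,560),interpolation=cv2.INTER_CUBIC))
o=r.get_obs();print(o['time_s'],o['tcp_pos'],o['force'])
E
```

```text
3.7 [ 0.47390416 -0.03793122  0.08913104] [-3.1597233  -0.55868946  8.90068439]
```

View pics/s2.png

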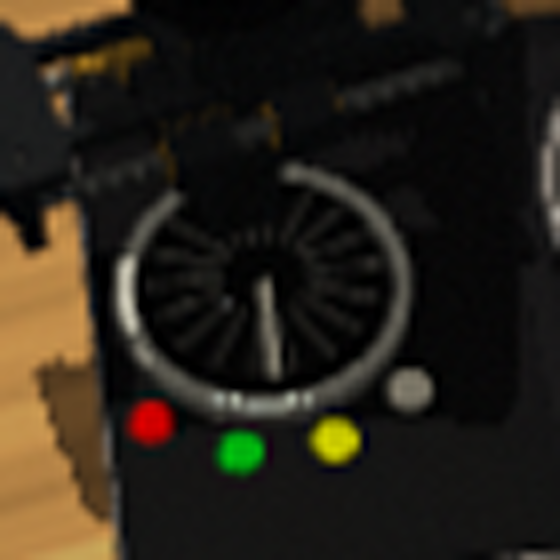

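The dial follows the fingertip: the pointer is now midway between yellow and green. I'll sweep the remaining 0.20 rad.

Call:
apply_moves(deltas=[[1, [0.05, -1.5, 0], [0, 0, 0.05]], [1, [0.15, -2.9, 0], [0, 0, 0.1]], [1, [0.3, -4.4, 0], [0, 0, 0.15]], [1, [0.6, -5.9, 0], [0, 0, 0.2]], [1, [0.6, -5.9, 0], [0, 0, 0.2]], [1, [0.6, -5.9, 0], [0, 0, 0.2]]])

```text
time_s: 4.2
tcp_pos: [0.4741, -0.032, 0.0891]
tool_rot: [3.133, -0.226, 0.0]
force: [-4.2, -0.1, 8.9]
width: 0.0004
grasp_force: 4.8
```

```bash
python3 - <<'E'
from h import *
im=r.read_camera("scene")[:,:,::-1]
cv2.imwrite("pics/s3.png",cv2.resize(im[190:260,230:300],(560,560),interpolation=cv2.INTER_CUBIC))
o=r.get_obs();print(o['time_s'],o['tcp_pos'],o['force'])
E
```

```text
4.25 [ 0.47412497 -0.03203972  0.0891461 ] [-4.69620076  0.41240077  9.69219847]
```

View pics/s3.png

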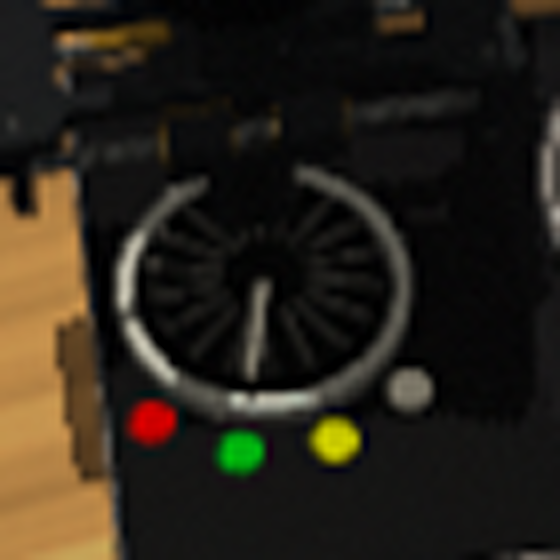

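The pointer line now aims at the green dot (240,452). I'll lift straight up and back off.

Call:
apply_moves(deltas=[[1, [0, 0, -2], [0, 0, 0]], [1, [0, 0, -8], [0, 0, 0]], [1, [0, 0, -20], [0, 0, 0]], [1, [0, 0, -40], [0, 0, 0]], [1, [0, 0, -65], [0, 0, 0]], [1, [0, 0, -95], [0, 0, 0]], [1, [-20, 0, -125], [0, 0, 0]], [1, [-50, 0, -145], [0, 0, 0]], [1, [-80, 0, -150], [0, 0, 0]], [1, [-100, 0, -150], [0, 0, 0]], [1, [-100, 0, -150], [0, 0, 0]], [1, [-100, 0, -150], [0, 0, 0]], [1, [-100, 0, -150], [0, 0, 0]]])

```text
time_s: 5.33
tcp_pos: [0.3755, -0.0176, 0.2386]
tool_rot: [3.133, -0.227, 0.002]
force: [0.8, -0.5, 0.3]
width: 0.0004
grasp_force: 0.0
```

```bash
python3 - <<'E'
from h import *
im=r.read_camera("scene")[:,:,::-1]
cv2.imwrite("pics/s4.png",cv2.resize(im[180:275,230:380],(800,507),interpolation=cv2.INTER_CUBIC))
o=r.get_obs();print(o['time_s'],o['tcp_pos'],o['force'],abs(o['qd']).max())
E
```

```text
5.3833 [ 0.37560397 -0.01762094  0.23838393] [ 0.02643276 -0.76838299  0.62488332] 0.015785274307135392
```

View pics/s4.png

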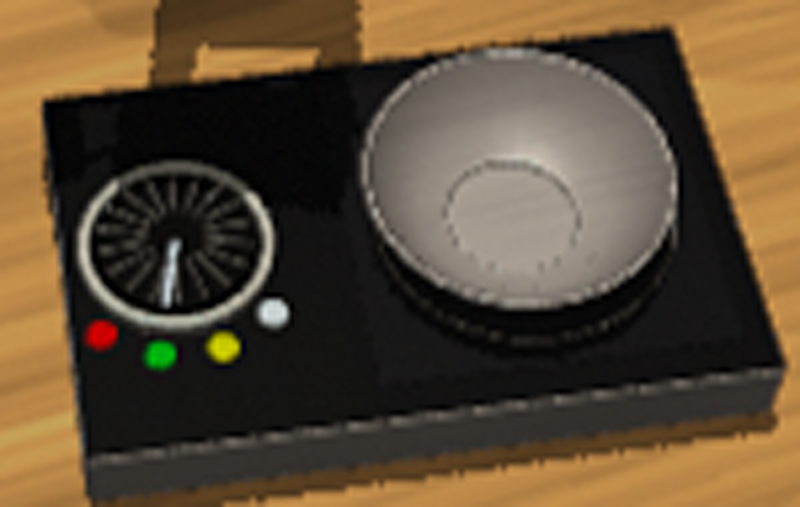

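The pointer (175,240)→(167,305) aims at the green dot (160,355). The hand is clear and the bowl hasn't moved.

```bash
python3 -c "
from workcell import r
print(r.close_job())"
```

```text
the job is handed in; nothing more can be done
None
```

The dial was turned one click clockwise, from yellow to green; the last picture shows its pointer at the green dot, the hand clear and the bowl unmoved, and the job is handed in.

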